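Free a stuck punch with bench-mounted locking pliers

TASK

A punch is stuck in its steel guide sleeve, which stands loose between the open jaws of the locking pliers bolted to the base plate. Squeeze the pliers' moving handle towards the fixed one just until it snaps over centre and stays locked on the sleeve by itself (ease off at the snap, do not force the handle on against its stop), then, with the sleeve held, pull the punch straight up out of it without the sleeve coming up too, and stand the punch in the empty hole of the wooden punch block. Last, flick the pliers' release lever so that they spring fully open, and leave the sleeve standing loose between the jaws and the other things where they are.

Things in the scene. Friction and masses are not known exactly. Their poses are not given: they have to be found in the camera images.
- clamp: fixed half of steel locking pliers lying on their side, bolted to an aluminium base plate 8 mm thick (local x -23 to 43, y -76 to 114 mm): V jaw, fixed handle to y = 152 mm, crosswise adjusting screw. Top 50 mm, mid-plane 36 mm above the table. Origin on the table under the jaw pivot; x = squeezing direction (moving to fixed handle), y from jaws to handle tails, z up. Immovable
- jaw_v (a point): centre of a sleeve seated in the fixed V jaw, in mid-plane; at [0, -0.045, 0.036] in clamp
- jaw: moving jaw, 60 mm long, on the clamp's -x side, with a sprung rubber-faced pad; origin on the table under the jaw pivot. Driven by the moving handle through the toggle; springs open when unlocked. Locked, it grips the sleeve with 20 to 55 N
- handle: moving handle, a steel channel 15 mm wide, 27 to 45 mm above the table. Origin at its toggle pin; axes as clamp's when locked (within 0.1 rad), turned about +0.5 rad when open, resting on an 8 mm peg 42 mm high at [-0.060, 0.066] in clamp. Let go before dead centre it springs open; past it, it stays locked. More than 18 N on it bends the link
- handle_grip (a point): on the moving handle's outer face (clamp's -x side), 36 mm above the table, 40 mm from its tail. In clamp about [-0.090, 0.107, 0.036] open. Pushed along +x it travels 45 to 72 mm to a rigid stop; how far depends on how the adjusting screw was left. Spring 2 to 4 N, a crest of 5 to 14 N after 20 mm or more, fading to nothing at dead centre, 3 to 5 mm before the stop, never in the first 40 mm
- lever_tip (a point): middle of the release lever's end tab: 4 mm thick, 18 mm high (27 to 45 mm above the table), sticking out 40 mm beyond the moving handle's tail; the point is 12 mm from its end. Press it towards the clamp's -x (away from the fixed handle) from its +x side, where 50 mm are free. On release it swings 75 to 120 mm to -x with the handle
- release_lever (a joint): release lever hinged inside the moving handle; 0 at rest, up to 0.40 rad as its tip is pressed to the clamp's -x. With the pliers locked, 0.15 to 0.35 rad (20 to 45 mm and 1 to 5 N at the tip) pushes the toggle back over centre and the handle springs open
- sleeve: plain steel guide sleeve, 26 mm diameter, 46 mm high, 0.15 kg, standing loose on the base plate (8 mm above the table) between the jaws, up to 3 mm short of the V. Origin: centre of its underside; z along its axis
- punch: steel punch stuck in the sleeve: shank 12 mm diameter, 45 mm long, chamfered end; above the sleeve a knurled head 20 mm diameter, 33 mm long; 0.07 to 0.12 kg. Origin: centre of the shank's lower end, z towards the head. A straight pull of 8 to 18 N over 45 mm draws it; the sleeve comes up with it unless clamped
- punch_head (a point): on the punch's axis 66 mm above its origin, about 20 mm above the sleeve's top while stuck: a place to grasp the head from above
- punch_block: fixed beech punch block, 84 x 40 x 34 mm high. Origin: centre of its underside, x along the 84 mm side. A second, slimmer punch stands in its hole at local x = +0.021 (top 89 mm above the table)
- punch_block_hole0 (a point): centre of the mouth of the block's empty hole, 34 mm above the table, at local x = -0.021: 15 mm diameter, 26 mm deep, upright
- steel_block: bystander: steel bench block 64 x 64 x 20 mm with a ring blank on it; origin under its centre
- wedge: bystander: small pale wooden wedge, 22 x 50 x 14 mm high, lying on the table; origin under its middle

How it is judged (in metres and radians):
On the way, in this order (a step that is already met when the one before it is completed fails the run):
1. the pliers are locked on the sleeve by themselves: jaws gripping it with over 15 N, no finger on the handle (contact force between jaw and sleeve above 15 N and contact force between the fingers and handle below 0.5 N and x of handle_grip in the frame of clamp above -0.055 m), for 0.3 s.
2. the punch is pulled right out of the sleeve while the pliers grip it (contact force between jaw and sleeve above 15 N and z of punch in the frame of sleeve above 0.047 m), for 0.1 s.
3. the punch stands in the empty hole of the block, let go, with the pliers still locked (horizontal distance between punch and punch_block_hole0 below 0.005 m and z of punch in the frame of punch_block_hole0 below -0.017 m and angle between punch's own z axis and vertical below 0.15 rad and contact force between jaw and sleeve above 15 N and contact force between the fingers and punch below 0.3 N), for 0.1 s.
4. the release lever is pressed (value of joint release_lever above 0.08 rad).
At the end, for the whole second after the job is handed in: the punch stands in the empty hole (within 5 mm of its centre, at least 17 mm deep, within 9 degrees of upright); the pliers have sprung open (handle within 15 mm of its open place) and do not grip the sleeve, which stands upright on the plate within 20 mm of its clamped place; all at rest (horizontal distance between punch and punch_block_hole0 below 0.005 m and z of punch in the frame of punch_block_hole0 below -0.017 m and angle between punch's own z axis and vertical below 0.15 rad and x of handle_grip in the frame of clamp below -0.075 m and contact force between jaw and sleeve below 0.5 N and angle between sleeve's own z axis and vertical below 0.1 rad and z of sleeve in the frame of clamp below 0.012 m and horizontal distance between sleeve and jaw_v below 0.02 m and linear speed of each of punch, sleeve below 0.02 m/s); the robot touches nothing.
It fails at once if a finger presses on the moving handle with more than 18 N (contact force between the fingers and handle above 18 N).
It fails at once if the sleeve is lifted more than 6 mm off the base plate or tipped (z of sleeve in the frame of clamp above 0.014 m or angle between sleeve's own z axis and vertical above 0.35 rad).
It fails at once if a bystander is pushed more than 20 mm (distance of any of steel_block, wedge from where it was at the start of the episode above 0.02 m).
It also fails if it takes over 72 s, if anything falls off the work surface, if the arm or the gripper's body presses on something with over 40 N, if the wrist force passes 120 N, or if a joint passes its speed limit or range.

ROBOT

A 6-joint arm with a two-finger parallel gripper is mounted at the origin on a cart in front of the work surface, level with it; the furniture and walls round the work are solid. World frame = base frame: x ahead of the robot, y to its left, z up, the work surface at z = 0. Lengths are in m, angles in degrees, forces in N, time in s.
With the tool pointing down it reaches from about 0.3 to 0.75 m from the base axis. Payload 8.5 kg.
Tool frame: the origin (TCP) lies at the very end of the fingers, on their centre line; the grasp point (between the pads) lies 19 mm behind it (env.hold_point_z is the distance from the TCP to the grasp point, in m); z points along the fingers, y is the line along which they close (so a half turn about z gives the same grasp; the last joint's range is limited). The gripper opens to 85 mm and grips with 20 to 120 N. Pads are 22 mm wide; open, the fingers measure 114 mm over their backs; the gripper's body (76 mm by 85 mm) begins 54 mm behind the grasp point. The pads swing forward as they close: fully open they stand 13 mm farther back than shut.
Start: joints at [64.039, 21.807, 74.336, -0, 83.858, -12.336], TCP at [0.13, 0.535, 0.231] pointing down, gripper open.
Joint ranges: [-178.18, 178.18], [-50.72, 133.34], [12.68, 142.11], [-81.47, 261.47], [9.98, 163.14], [-165.26, 165.26]. Speed limits (degrees/s): [136.94, 136.94, 180, 180, 180, 180].

INTERFACE

Orientations are given as a 3x3 rotation matrix whose columns are the frame's x, y, z axes.
In Python, from rig import env, optics gives the robot as it stands.
- The arm moves only by the shell command python3 -m jog 'ROWS' [OPENING] [FORCE]. ROWS is JSON, a list of rows, each an object with "linear": the shift along the tool's x, y, z in units of 40 mm (1.0 is 40 mm), a list of three; "roll": the turn about the tool's z in units of 5 degrees (1.0 is 5 degrees). A call has 1 to 12 rows; each row shifts and turns the commanded pose from where the row before left it, along the tool's axes as they then stand; what a row does not reach is not made up. A row lasts 1/12 s, in which the tool goes at most 41.7 mm and 7.16 degrees, less where a joint would pass 70% of its speed; a pose out of reach is approached as far as the arm can. A call is refused whole if a number of a shift passes 1 or a number of a turn 1, either way. A call with a gripper value outside its range is refused whole. OPENING is the opening, from -1 (shut) to 1 (fully open), set as the call begins (- or left out, the last holds). The fingers move at their own pace and stop on an object; FORCE is the grip in N (left out, the last holds). Time passes only in rows, so rows that do not move let the fingers close. It gives the time, the measured TCP pose, the force, the opening and the grip force at its end, in the units of the state.
- env.observe(): the state, without advancing time (a new reading comes with each control period).
- optics.get_image(name): name is "scene" or "top" or "wrist"; returns the picture (400x640x3 uint8, red, green, blue); there is no depth.
- optics.calibration(name): a dict with "fov_y" (degrees; the focal length in pixels is half the picture's height over the tangent of half this angle, whatever the lens; pixels are square), "cx", "cy" (the principal point, pixels), "D" ([k1, k2, p1, p2, k3] as OpenCV has them; the pictures are not rectified), "T" (4x4, takes a point from camera to world coordinates). Camera axes: x right, y down, z forward; pixel columns grow to the right and rows downward; lengths in m; the calibration is good to about 2 mm. A picture is of the moment at which its call begins: read the wrist's pose just before it. calibration takes no time and is no camera call; for the wrist camera it gives the pose at the moment of the call.
- env.close_job(): hands the job in; it is judged then, once.
The state is a dict: "time_s": time; "q": joint angles; "qvel": joint speeds; "joint_efforts": joint torques, N m; "position": TCP position; "tool_rot": TCP orientation; "ft_force": force on the tool from outside, world axes, zero at the start; "wrist_torque": the same for the moment, N m; "grip_width": finger opening in m; "gripper_force": force on a finger pad.
Only numpy, scipy, OpenCV 4.12 (cv2) and the standard library are available. Lean on these libraries where they do the work, as an engineer would, in place of code of your own. Each camera call takes 0.05 s, during which the arm holds its last target. There are 200 camera calls.

## Working session

There is one attempt and no reset: what is moved stays moved. The work goes in short steps, Python scripts to look and compute and a shell command to move; the robot and the scene stay as the last step left them, time stands still between calls to the robot, and variables do not carry over. Pictures are saved under pics/ and viewed, at most 10 in all, crops included, and the job is handed in when it is done.

```bash
ls; mkdir -p pics
python3 - <<'E'
from rig import env,optics
import cv2,numpy as np
print(env.observe())
for n in("top","scene"):
    im=optics.get_image(n);cv2.imwrite(f"pics/{n}0.png",im[:,:,::-1]);c=optics.calibration(n);print(n,c)
E
```

```text
pics
{'time_s': 0.0, 'q': array([ 6.40412292e+01,  2.18425316e+01,  7.43849927e+01, -6.31363104e-04,
        8.38577620e+01, -1.23366027e+01]), 'qvel': array([-0.01000921,  0.01612267,  0.00635534, -0.05587544,  0.02571774,
       -0.00847885]), 'joint_efforts': array([-7.60011826e-04, -4.48436308e+01, -2.31282467e+01, -1.45206664e-04,
        4.62515949e-03, -7.21102367e-06]), 'position': array([0.12941745, 0.5342578 , 0.23069592]), 'tool_rot': array([[-9.71870131e-01,  2.35516532e-01, -6.41713161e-04],
       [ 2.35517206e-01,  9.71869251e-01, -1.34314313e-03],
       [ 3.07328878e-04, -1.45649518e-03, -9.99998892e-01]]), 'ft_force': array([ 0.11407364,  0.54288044, -1.10257186]), 'wrist_torque': array([ 0.01372189, -0.03446792,  0.08102184]), 'gripper_force': 0.0, 'grip_width': 0.08516684660684525}
top {'fov_y': 45.3822902313999, 'cx': 319.73426054960885, 'cy': 192.4762403975751, 'D': array([-0.11651816,  0.        ,  0.        ,  0.        ,  0.        ]), 'T': array([[-0.13509957, -0.96923644,  0.20573971,  0.33200245],
       [-0.99082864,  0.13269737, -0.02549533,  0.01078032],
       [-0.00259011, -0.2072972 , -0.97827458,  1.03338117],
       [ 0.        ,  0.        ,  0.        ,  1.        ]])}
scene {'fov_y': 50.948117521966594, 'cx': 316.2686006737743, 'cy': 199.16249677403437, 'D': array([-0.00863149,  0.        ,  0.        ,  0.        ,  0.        ]), 'T': array([[ 0.39559723, -0.57891289,  0.71299558, -0.06021396],
       [-0.91835694, -0.23995112,  0.31471256, -0.26359891],
       [-0.01110707, -0.77928386, -0.62657267,  0.62146368],
       [ 0.        ,  0.        ,  0.        ,  1.        ]])}
```

View pics/top0.png

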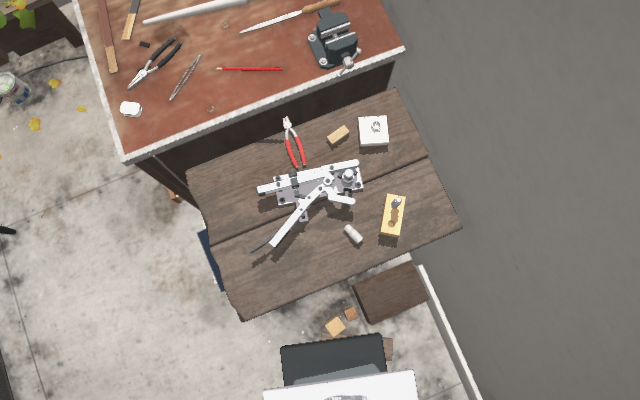

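View pics/scene0.png

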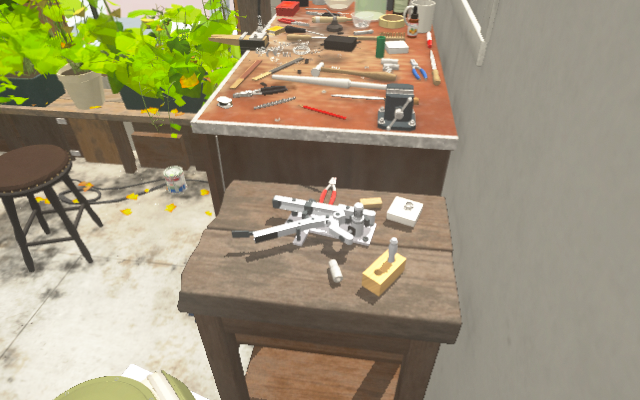

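The top view shows the clamp at about (315,190), the sleeve and punch at (348,176), the handle running to (275,243) with the lever tip at (252,252), and the block at (393,215) with its empty hole on the lower side. I'll enlarge it to measure.

Run:
```python
import cv2
a=cv2.imread("pics/top0.png")[140:265,240:420];cv2.imwrite("pics/topc.png",cv2.resize(a,None,fx=4.4,fy=4.4,interpolation=cv2.INTER_CUBIC))
a=cv2.imread("pics/scene0.png")[165:300,225:435];cv2.imwrite("pics/scenec.png",cv2.resize(a,None,fx=3.8,fy=3.8,interpolation=cv2.INTER_CUBIC))
```

```text
(no output)
```

View pics/topc.png

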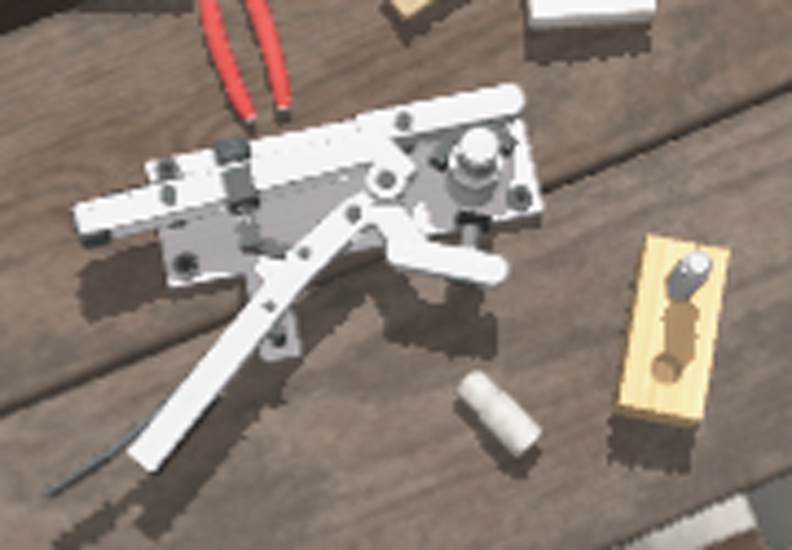

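View pics/scenec.png

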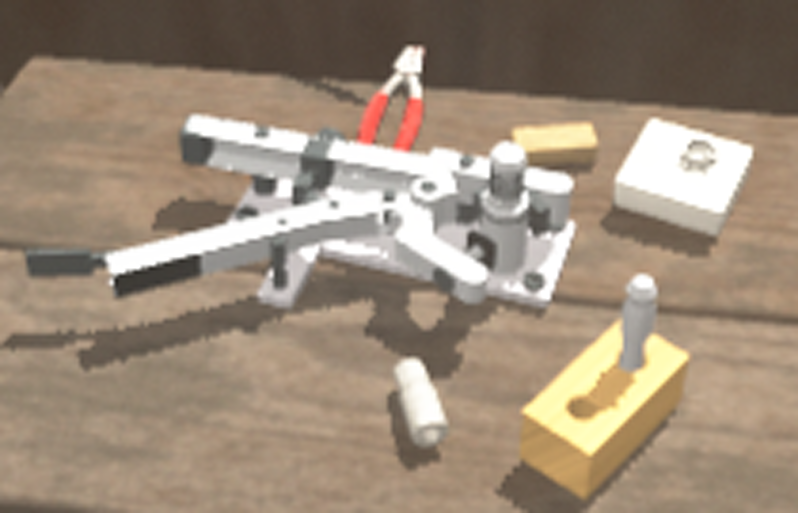

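The clear top-crop points are pivot (387,180), head top (481,141), handle tail (141,463), lever end (48,492), empty hole (667,368), plate corners (147,163), (170,285) and (542,212). The scene crop shows head top (508,152) and hole (590,407).

```bash
cat > h.py <<'E'
import numpy as np,cv2
from rig import env,optics
def ray(n,p,c=None):
    c=c or optics.calibration(n);f=200/np.tan(np.radians(c["fov_y"]/2))
    K=np.array([[f,0,c["cx"]],[0,f,c["cy"]],[0,0,1]])
    u=cv2.undistortPoints(np.float64([[p]]),K,c["D"]).ravel()
    T=c["T"];return T[:3,3],T[:3,:3]@[u[0],u[1],1]
def pl(n,p,z,c=None):
    o,d=ray(n,p,c);return o+d*(z-o[2])/d[2]
def tri(r):
    A=0;b=0
    for o,d in r:
        d=d/np.linalg.norm(d);P=np.eye(3)-np.outer(d,d);A=A+P;b=b+P@o
    return np.linalg.solve(A,b)
def tc(u,v):return((u+.5)/4.4-.5+240,(v+.5)/4.4-.5+140)
def sc(u,v):return((u+.5)/3.8-.5+225,(v+.5)/3.8-.5+165)
E
cat > m.py <<'E'
from h import *
np.set_printoptions(precision=4,suppress=True)
T={k:pl("top",tc(*p),z) for k,(p,z) in dict(pivot=((387,180),.052),head=((481,141),.087),tail=((141,463),.045),hpin=((355,212),.045),lev=((48,492),.045),fend=((78,216),.05),hole=((667,368),.034),b1=((648,236),.034),b2=((730,250),.034),b3=((700,420),.034),b4=((617,408),.034),pUL=((147,163),.008),pLL=((170,285),.008),pLR=((542,212),.008)).items()}
S={k:pl("scene",sc(*p),z) for k,(p,z) in dict(pivot=((429,187),.052),head=((508,152),.087),tail=((108,262),.045),lev=((30,255),.045),hole=((590,407),.034),b1=((690,355),.034),b4=((522,411),.034),b3=((590,452),.034)).items()}
for k in T:print(k,T[k],S.get(k))
for k,a,b in(("head",(481,141),(508,152)),("hole",(667,368),(590,407))):print(k,tri([ray("top",tc(*a)),ray("scene",sc(*b))]))
for a,b in(("pUL","pLL"),("pLL","pLR"),("b1","b2"),("b2","b3"),("tail","lev"),("hpin","tail")):
    d=T[b]-T[a];print(a,b,np.linalg.norm(d),np.degrees(np.arctan2(d[1],d[0])))
E
python3 m.py
```

```text
pivot [ 0.5617 -0.0346  0.052 ] [ 0.5601 -0.0375  0.052 ]
head [ 0.566  -0.0788  0.087 ] [ 0.5641 -0.0796  0.087 ]
tail [0.4436 0.0986 0.045 ] [0.4469 0.0991 0.045 ]
hpin [ 0.5497 -0.0175  0.045 ] None
lev [0.4358 0.1437 0.045 ] [0.4357 0.1399 0.045 ]
fend [0.5647 0.1145 0.05  ] None
hole [ 0.4559 -0.1559  0.034 ] [ 0.4578 -0.1605  0.034 ]
b1 [ 0.521  -0.1574  0.034 ] [ 0.5099 -0.1966  0.034 ]
b2 [ 0.5087 -0.1959  0.034 ] None
b3 [ 0.4289 -0.1675  0.034 ] [ 0.4311 -0.1684  0.034 ]
b4 [ 0.4401 -0.129   0.034 ] [ 0.4427 -0.131   0.034 ]
pUL [0.5971 0.0815 0.008 ] None
pLL [0.5336 0.0773 0.008 ] None
pLR [ 0.5452 -0.1111  0.008 ] None
head [ 0.5665 -0.079   0.085 ]
hole [ 0.457  -0.1583  0.0333]
pUL pLL 0.06359206183752557 -176.2409469817585
pLL pLR 0.18881619519940368 -86.46931168831182
b1 b2 0.04046597824721518 -107.695755936411
b2 b3 0.0847360512288673 160.4078363073238
tail lev 0.04572151037398574 99.78099802759635
hpin tail 0.1573355366002348 132.43677215173062
```

```bash
python3 -m jog '[{"linear":[-0.7,-0.7,0]},{"linear":[-0.7,-0.7,0]},{"linear":[-0.7,-0.7,0]},{"linear":[-0.7,-0.7,0]},{"linear":[-0.7,-0.7,0]},{"linear":[-0.7,-0.7,0]},{"linear":[-0.7,-0.7,0]},{"linear":[-0.7,-0.7,0]},{"linear":[-0.7,-0.7,0]},{"linear":[-0.7,-0.7,0]},{"linear":[-0.7,-0.7,0]},{"linear":[-0.7,-0.7,0]}]' -1; python3 -m jog '[{"linear":[-0.6,-0.6,0]},{"linear":[-0.6,-0.6,0]},{"linear":[-0.6,-0.6,0]},{"linear":[0,0,0]},{"linear":[0,0,0]}]'
```

```text
invalid input
invalid input
```

```bash
python3 -m jog '[{"linear":[-0.7,-0.7,0],"roll":0},{"linear":[-0.7,-0.7,0],"roll":0},{"linear":[-0.7,-0.7,0],"roll":0},{"linear":[-0.7,-0.7,0],"roll":0},{"linear":[-0.7,-0.7,0],"roll":0},{"linear":[-0.7,-0.7,0],"roll":0},{"linear":[-0.7,-0.7,0],"roll":0},{"linear":[-0.7,-0.7,0],"roll":0},{"linear":[-0.7,-0.7,0],"roll":0},{"linear":[-0.7,-0.7,0],"roll":0},{"linear":[-0.7,-0.7,0],"roll":0},{"linear":[-0.7,-0.7,0],"roll":0}]' -1; python3 -m jog '[{"linear":[-0.6,-0.6,0],"roll":0},{"linear":[-0.6,-0.6,0],"roll":0},{"linear":[-0.6,-0.6,0],"roll":0},{"linear":[0,0,0],"roll":0},{"linear":[0,0,0],"roll":0}]'
```

```text
time_s: 1.1
position: [0.3773, 0.1269, 0.2313]
tool_rot: [[-0.972, 0.236, -0.0], [0.236, 0.972, 0.0], [0.0, 0.0, -1.0]]
ft_force: [0.7, 1.8, 0.7]
grip_width: 0.0001
gripper_force: 0.0
time_s: 1.52
position: [0.4302, 0.0408, 0.2308]
tool_rot: [[-0.971, 0.238, -0.001], [0.238, 0.971, 0.0], [0.001, -0.0, -1.0]]
ft_force: [-0.7, 0.3, 0.1]
grip_width: 0.0
gripper_force: 0.0
```

Run:
```python
from h import *
c=optics.calibration("wrist");im=optics.get_image("wrist");cv2.imwrite("pics/w1.png",im[:,:,::-1]);print(c)
```

```text
{'fov_y': 71.48168346566878, 'cx': 321.5782237413661, 'cy': 202.00627345493768, 'D': array([-0.00897716,  0.        ,  0.        ,  0.        ,  0.        ]), 'T': array([[ 2.37791241e-01,  9.31290231e-01,  2.75959838e-01,
         3.60821546e-01],
       [ 9.71316140e-01, -2.27836803e-01, -6.80833893e-02,
         5.79376795e-02],
       [-5.31587997e-04,  2.84233878e-01, -9.58754828e-01,
         3.73308495e-01],
       [ 0.00000000e+00,  0.00000000e+00,  0.00000000e+00,
         1.00000000e+00]])}
```

View pics/w1.png

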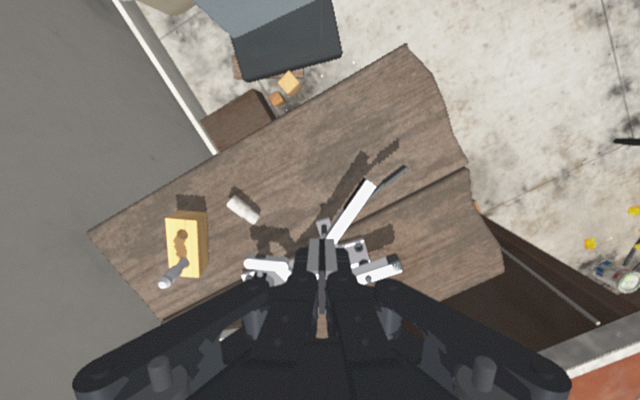

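The wrist view shows the hole at (183,235), handle tail at (370,182), lever end at (405,167) and the shut fingertips at (320,245).

Run:
```python
from h import *
for n,p,z in(("hole",(183,235),.034),("tail",(370.5,182.5),.045),("lev",(405,167),.045)):print(n,pl("wrist",p,z))
im=cv2.imread("pics/w1.png");m=cv2.inRange(cv2.cvtColor(im,cv2.COLOR_BGR2HSV),(10,60,120),(35,255,255))[200:290,150:220]
c=max(cv2.findContours(m,0,2)[0],key=cv2.contourArea)+np.array([150,200]);print(cv2.minAreaRect(c))
print([tuple(q) for q in cv2.boxPoints(cv2.minAreaRect(c))],cv2.approxPolyDP(c,3,True).reshape(-1,2).tolist())
```

```text
hole [ 0.45890339 -0.15412624  0.034     ]
tail [0.44483493 0.09890885 0.045     ]
lev [0.43598954 0.14234379 0.045     ]
((187.17843627929688, 244.01431274414062), (68.86534881591797, 44.44501495361328), 87.45519256591797)
[(np.float32(163.449), np.float32(210.6023)), (np.float32(207.85019), np.float32(208.6289)), (np.float32(210.90787), np.float32(277.42633)), (np.float32(166.50668), np.float32(279.39972))] [[177, 210], [164, 218], [168, 267], [185, 257], [189, 263], [180, 276], [198, 278], [210, 259], [206, 243], [208, 212]]
```

```bash
python3 -m jog '[{"linear":[0,0,1],"roll":0},{"linear":[0,0,1],"roll":0},{"linear":[0,0,1],"roll":0},{"linear":[0,0,1],"roll":0},{"linear":[0,0,0.8],"roll":0},{"linear":[0,0,0.3],"roll":0},{"linear":[0,0,0],"roll":0},{"linear":[0,0,0],"roll":0}]'
```

```text
time_s: 2.23
position: [0.4296, 0.0428, 0.0275]
tool_rot: [[-0.972, 0.234, -0.001], [0.234, 0.972, 0.0], [0.001, -0.0, -1.0]]
ft_force: [0.3, 1.2, -0.1]
grip_width: -0.0
gripper_force: 0.0
```

```bash
python3 -m jog '[{"linear":[-0.07,0.1,0.05],"roll":0},{"linear":[-0.07,0.1,0.05],"roll":0},{"linear":[-0.07,0.1,0],"roll":0},{"linear":[-0.07,0.1,0],"roll":0},{"linear":[0,0,0],"roll":0},{"linear":[0,0,0],"roll":0}]';  python3 -m jog '[{"linear":[-0.07,0.1,0],"roll":0},{"linear":[-0.07,0.1,0],"roll":0},{"linear":[0,0,0],"roll":0},{"linear":[0,0,0],"roll":0}]'
```

```text
time_s: 2.73
position: [0.4449, 0.055, 0.0236]
tool_rot: [[-0.972, 0.235, 0.001], [0.235, 0.972, -0.0], [-0.001, 0.0, -1.0]]
ft_force: [0.5, -0.1, 0.2]
grip_width: 0.0002
gripper_force: 0.0
time_s: 3.07
position: [0.452, 0.0614, 0.0233]
tool_rot: [[-0.972, 0.235, -0.0], [0.235, 0.972, -0.0], [0.0, -0.0, -1.0]]
ft_force: [-0.9, -0.7, 0.8]
grip_width: -0.0
gripper_force: 0.6
```

```bash
python3 -m jog '[{"linear":[-0.06,0.08,0],"roll":0},{"linear":[-0.06,0.08,0],"roll":0},{"linear":[-0.06,0.08,0],"roll":0},{"linear":[0,0,0],"roll":0}]';python3 -m jog '[{"linear":[-0.06,0.08,0],"roll":0},{"linear":[-0.06,0.08,0],"roll":0},{"linear":[0,0,0],"roll":0}]'
```

```text
time_s: 3.4
position: [0.4619, 0.0693, 0.0233]
tool_rot: [[-0.972, 0.235, 0.001], [0.235, 0.972, 0.0], [-0.001, 0.0, -1.0]]
ft_force: [-1.3, 0.4, -0.3]
grip_width: -0.0002
gripper_force: 0.5
time_s: 3.65
position: [0.4683, 0.0741, 0.0234]
tool_rot: [[-0.972, 0.235, 0.001], [0.235, 0.972, -0.0], [-0.001, 0.0, -1.0]]
ft_force: [0.0, -1.8, -0.6]
grip_width: 0.0002
gripper_force: 0.8
```

```bash
python3 -m jog '[{"linear":[-0.06,0.06,0],"roll":0},{"linear":[-0.06,0.06,0],"roll":0},{"linear":[0,0,0],"roll":0},{"linear":[0,0,0],"roll":0}]';python3 -m jog '[{"linear":[-0.06,0.06,0],"roll":0},{"linear":[-0.06,0.05,0],"roll":0},{"linear":[0,0,0],"roll":0},{"linear":[0,0,0],"roll":0}]'
```

```text
time_s: 3.98
position: [0.4733, 0.0774, 0.0233]
tool_rot: [[-0.972, 0.236, -0.0], [0.236, 0.972, -0.0], [0.0, -0.0, -1.0]]
ft_force: [-0.8, -5.1, 0.4]
grip_width: 0.0002
gripper_force: 1.8
time_s: 4.32
position: [0.4786, 0.0804, 0.0232]
tool_rot: [[-0.972, 0.235, -0.001], [0.235, 0.972, -0.001], [0.001, -0.001, -1.0]]
ft_force: [-3.6, -6.4, 1.6]
grip_width: 0.0
gripper_force: 2.6
```

Run:
```python
from h import *
im=optics.get_image("top");cv2.imwrite("pics/t2.png",cv2.resize(im[140:265,240:420,::-1],None,fx=4.4,fy=4.4,interpolation=cv2.INTER_CUBIC))
```

```text
(no output)
```

View pics/t2.png

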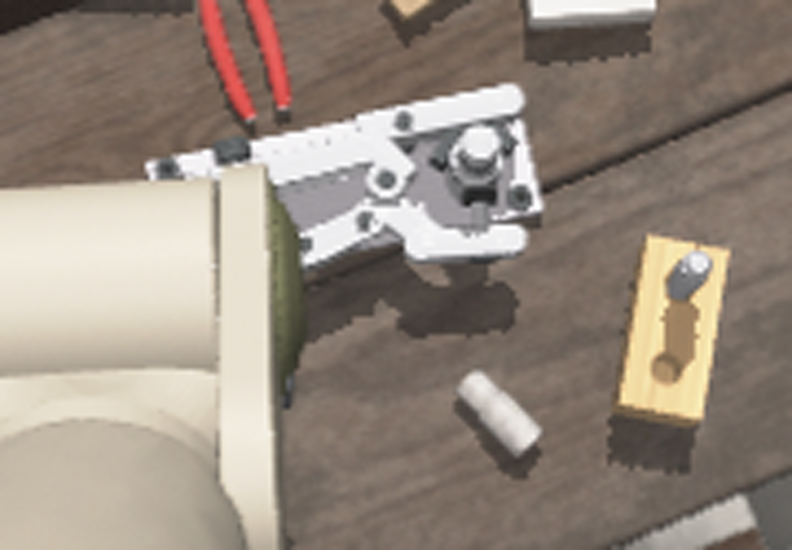

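Through the top view the handle has turned, with pin (365,222) and body (305,245). It is about 12° from parallel, so I'll steer more along clamp +x now.

```bash
python3 -m jog '[{"linear":[-0.05,0,0],"roll":0},{"linear":[-0.05,0.01,0],"roll":0},{"linear":[0,0,0],"roll":0}]';python3 -m jog '[{"linear":[-0.05,0.02,0],"roll":0},{"linear":[-0.05,0.02,0],"roll":0},{"linear":[0,0,0],"roll":0}]'
```

```text
time_s: 4.62
position: [0.4813, 0.0807, 0.0229]
tool_rot: [[-0.972, 0.236, -0.004], [0.236, 0.972, 0.001], [0.004, 0.0, -1.0]]
ft_force: [-6.9, 0.3, 1.7]
grip_width: -0.0001
gripper_force: 2.7
time_s: 4.87
position: [0.4855, 0.0816, 0.0229]
tool_rot: [[-0.972, 0.235, -0.004], [0.235, 0.972, 0.001], [0.004, 0.0, -1.0]]
ft_force: [-6.4, 2.2, 1.3]
grip_width: 0.0001
gripper_force: 2.5
```

```bash
python3 -m jog '[{"linear":[-0.05,0.02,0],"roll":0},{"linear":[-0.05,0.02,0],"roll":0},{"linear":[0,0,0],"roll":0}]';python3 -m jog '[{"linear":[-0.05,0.02,0],"roll":0},{"linear":[0,0,0],"roll":0},{"linear":[0,0,0],"roll":0}]'
```

```text
time_s: 5.12
position: [0.49, 0.0822, 0.0229]
tool_rot: [[-0.972, 0.235, -0.004], [0.235, 0.972, 0.001], [0.004, 0.0, -1.0]]
ft_force: [-5.0, 0.8, 1.1]
grip_width: 0.0005
gripper_force: 2.3
time_s: 5.37
position: [0.4922, 0.0825, 0.023]
tool_rot: [[-0.972, 0.235, -0.003], [0.235, 0.972, 0.001], [0.003, 0.001, -1.0]]
ft_force: [-5.1, 0.8, 0.1]
grip_width: -0.0
gripper_force: 2.0
```

```bash
python3 -m jog '[{"linear":[-0.05,0.02,0],"roll":0},{"linear":[0,0,0],"roll":0},{"linear":[0,0,0],"roll":0}]'
```

```text
time_s: 5.62
position: [0.4947, 0.0826, 0.023]
tool_rot: [[-0.972, 0.235, -0.002], [0.235, 0.972, 0.001], [0.002, 0.0, -1.0]]
ft_force: [-3.8, 1.9, 0.4]
grip_width: 0.0
gripper_force: 1.9
```

```bash
python3 -m jog '[{"linear":[-0.05,0.02,0],"roll":0},{"linear":[0,0,0],"roll":0},{"linear":[0,0,0],"roll":0}]'
```

```text
time_s: 5.87
position: [0.4974, 0.0825, 0.0232]
tool_rot: [[-0.972, 0.235, -0.001], [0.235, 0.972, 0.0], [0.001, 0.0, -1.0]]
ft_force: [-3.5, 1.2, -0.5]
grip_width: 0.0001
gripper_force: 1.6
```

```bash
python3 -m jog '[{"linear":[-0.05,0.02,0],"roll":0},{"linear":[0,0,0],"roll":0},{"linear":[0,0,0],"roll":0}]'
```

```text
time_s: 6.12
position: [0.5001, 0.0826, 0.0233]
tool_rot: [[-0.972, 0.236, 0.0], [0.236, 0.972, 0.0], [-0.0, 0.0, -1.0]]
ft_force: [-2.3, 1.6, 0.1]
grip_width: -0.0002
gripper_force: 1.1
```

```bash
python3 -m jog '[{"linear":[-0.05,0.01,0],"roll":0},{"linear":[0,0,0],"roll":0},{"linear":[0,0,0],"roll":0}]'
```

```text
time_s: 6.37
position: [0.5025, 0.0823, 0.0235]
tool_rot: [[-0.972, 0.236, 0.001], [0.236, 0.972, -0.0], [-0.001, 0.0, -1.0]]
ft_force: [-2.2, 1.0, -0.1]
grip_width: 0.0004
gripper_force: 0.6
```

```bash
python3 -m jog '[{"linear":[-0.04,0.01,0],"roll":0},{"linear":[0,0,0],"roll":0},{"linear":[0,0,0],"roll":0}]'
```

```text
time_s: 6.62
position: [0.5041, 0.0823, 0.0235]
tool_rot: [[-0.972, 0.236, 0.001], [0.236, 0.972, -0.0], [-0.001, 0.0, -1.0]]
ft_force: [-0.9, 0.8, 0.1]
grip_width: -0.0002
gripper_force: 0.3
```

```bash
python3 -m jog '[{"linear":[-0.04,0.01,0],"roll":0},{"linear":[0,0,0],"roll":0},{"linear":[0,0,0],"roll":0}]'
```

```text
time_s: 6.87
position: [0.5057, 0.0824, 0.0234]
tool_rot: [[-0.972, 0.236, 0.001], [0.236, 0.972, -0.0], [-0.001, 0.0, -1.0]]
ft_force: [-0.4, 0.8, 0.8]
grip_width: -0.0001
gripper_force: 0.0
```

```bash
python3 -m jog '[{"linear":[-0.03,0.01,0],"roll":0},{"linear":[0,0,0],"roll":0},{"linear":[0,0,0],"roll":0}]'
```

```text
time_s: 7.12
position: [0.5068, 0.0825, 0.0234]
tool_rot: [[-0.972, 0.236, 0.001], [0.236, 0.972, -0.0], [-0.001, 0.0, -1.0]]
ft_force: [-0.2, -0.1, 0.3]
grip_width: -0.0001
gripper_force: 0.0
```

Force is gone, so it has snapped over. Backing off and rising clear.

```bash
python3 -m jog '[{"linear":[0.4,0,0],"roll":0},{"linear":[0.6,0,0],"roll":0},{"linear":[0,0,-0.7],"roll":0},{"linear":[0,0,-1],"roll":0},{"linear":[0,0,-1],"roll":0},{"linear":[0,0,-1],"roll":0},{"linear":[0,0,0],"roll":0},{"linear":[0,0,0],"roll":0}]' 0.2
python3 - <<'E'
from h import *
c=optics.calibration("wrist");np.save("w3T.npy",c["T"]);im=optics.get_image("wrist");cv2.imwrite("pics/w3.png",im[:,:,::-1])
print(env.observe()["ft_force"])
E
```

```text
time_s: 7.78
position: [0.4684, 0.092, 0.1733]
tool_rot: [[-0.972, 0.235, 0.005], [0.235, 0.972, -0.0], [-0.005, 0.001, -1.0]]
ft_force: [-0.6, 0.0, -0.9]
grip_width: 0.0513
gripper_force: 0.0
[-0.23979031  0.10286614 -0.40600934]
```

View pics/w3.png

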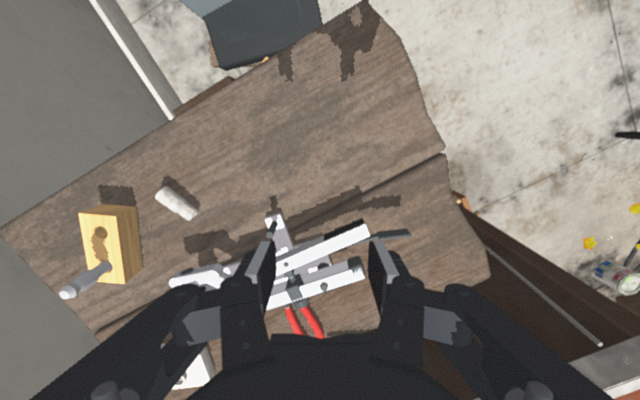

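The wrist view shows the moving handle, tail (370,230), nearly parallel to the fixed one with nothing touching it, so it is locked. The lever end is at (410,233) and the hole at (100,235). Next I go over the punch.

```bash
python3 -m jog '[{"linear":[-0.56,-0.6,0],"roll":0},{"linear":[-0.56,-0.6,0],"roll":0},{"linear":[-0.56,-0.6,0],"roll":0},{"linear":[-0.56,-0.6,0],"roll":0},{"linear":[-0.56,-0.6,0],"roll":0},{"linear":[-0.56,-0.6,0],"roll":0},{"linear":[0,0,0],"roll":0},{"linear":[0,0,0],"roll":0}]'
python3 - <<'E'
from h import *
c=optics.calibration("wrist");c["T"]=np.load("w3T.npy")
for n,p,z in(("hole",(100,234),.034),("lev",(410,233),.045),("tailR",(370,230),.045)):print(n,pl("wrist",p,z,c))
c=optics.calibration("wrist");np.save("w4T.npy",c["T"]);cv2.imwrite("pics/w4.png",optics.get_image("wrist")[:,:,::-1])
f=200/np.tan(np.radians(c["fov_y"]/2))
def pr(P):
    q=np.linalg.inv(c["T"])@[*P,1];return q[:2]/q[2]*f+[c["cx"],c["cy"]]
print("head",pr((.566,-.079,.087)),"hole",pr((.456,-.157,.034)))
E
```

```text
time_s: 8.5
position: [0.5641, -0.0808, 0.169]
tool_rot: [[-0.971, 0.238, -0.004], [0.238, 0.971, 0.001], [0.004, 0.0, -1.0]]
ft_force: [0.0, -0.2, -0.3]
grip_width: 0.0513
gripper_force: 0.0
hole [ 0.45943475 -0.15703068  0.034     ]
lev [0.5328168  0.17233792 0.045     ]
tailR [0.51953447 0.13199304 0.045     ]
head [324.0685022  209.48817638] hole [215.76410483 102.97190832]
```

View pics/w4.png

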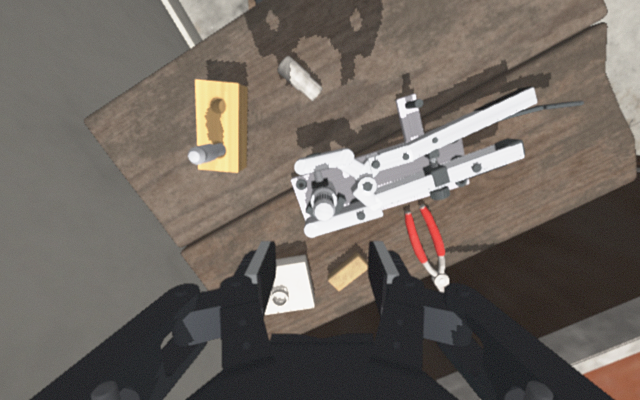

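The wrist view shows the punch head top at (323,209), the empty hole at (218,105), handle tail (533,98) and lever end (581,103). This agrees with the estimates within 2 px.

Run:
```python
from h import *
c=optics.calibration("wrist");c["T"]=np.load("w4T.npy")
im=cv2.imread("pics/w4.png");hsv=cv2.cvtColor(im,cv2.COLOR_BGR2HSV)
g=im[96:116,206:232].copy()
print(np.round(cv2.cvtColor(g,cv2.COLOR_BGR2GRAY)))
print(cv2.cvtColor(im[198:222,310:338],cv2.COLOR_BGR2GRAY))
for n,p,z in(("head",(323,208.5),.087),("hole",(218,105),.034),("lev",(581,103),.045),("tail",(534,97),.045)):print(n,pl("wrist",p,z,c))
```

```text
[[228 227 226 223 223 221 219 220 216 211 211 211 218 220 218 215 214 217
  223 228 229 228 223 220 222 225]
 [229 228 226 224 220 219 215 202 192 185 180 181 189 199 203 207 208 214
  222 229 231 227 224 221 221 223]
 [229 228 224 222 218 214 190 161 150 152 146 142 147 154 162 172 190 206
  223 229 230 227 222 221 222 224]
 [230 228 225 219 213 192 161 140 132 128 113 100 101 103 106 124 154 186
  219 230 230 227 223 221 222 223]
 [230 228 222 218 201 164 136 124 113  99  94  92  87  88 104 124 148 170
  204 226 230 228 224 221 222 225]
 [229 227 220 210 183 135 113 107  98  95  94  92  94 102 127 147 151 157
  185 221 229 227 224 221 222 223]
 [229 226 219 204 165 126 107  94  90  99  96  97  97 119 147 158 155 153
  172 208 228 227 223 220 222 225]
 [229 223 216 199 154 119 103  97  98 105 101 100 108 133 155 157 157 149
  160 194 222 227 223 221 222 223]
 [228 225 213 188 141 106 100 100 106 105 103 101 113 144 159 160 156 150
  157 183 217 225 223 220 222 224]
 [230 225 216 188 139 104  99 103 106 108 107 106 119 145 159 158 152 149
  154 178 211 224 222 222 222 224]
 [232 226 
[... 3354 characters left out ...]
245 245 245 245 245 245
  245 243 240 234 232 231 237 239 242 242]
 [109 109 107 107 109 117 151 210 240 246 245 245 245 245 245 245 245 245
  244 237 232 234 238 240 243 243 242 242]
 [112 113 109 111 109 106 120 154 206 233 238 242 245 245 245 245 244 242
  239 234 235 240 241 242 242 242 242 241]
 [109 108 108 110 114 120 126 145 176 208 223 231 238 241 242 242 240 238
  239 239 241 242 242 242 241 242 242 242]
 [111 113 117 129 146 163 181 199 216 224 232 235 235 237 239 240 240 240
  241 242 243 242 243 242 241 242 242 242]]
head [ 0.56492895 -0.07967383  0.087     ]
hole [ 0.45796283 -0.15572024  0.034     ]
lev [0.53571599 0.16997096 0.045     ]
tail [0.52040301 0.12795155 0.045     ]
```

Run:
```python
from h import *
c=optics.calibration("wrist");c["T"]=np.load("w4T.npy")
a=pl("wrist",(323.8,211.5),.087,c);b=pl("wrist",(217.4,105.2),.034,c);print(a,b,b-a)
```

```text
[ 0.56769433 -0.07964429  0.087     ] [ 0.45799637 -0.15633349  0.034     ] [-0.10969795 -0.0766892  -0.053     ]
```

```bash
python3 -m jog '[{"linear":[-0.06,0.05,0.5],"roll":0},{"linear":[0,0,0.8],"roll":0},{"linear":[0,0,0.8],"roll":0},{"linear":[0,0,0.4],"roll":0},{"linear":[0,0,0.2],"roll":0},{"linear":[0,0,0],"roll":0},{"linear":[0,0,0],"roll":0}]'
```

```text
time_s: 9.13
position: [0.5672, -0.0777, 0.0639]
tool_rot: [[-0.972, 0.235, 0.0], [0.235, 0.972, -0.0], [-0.0, 0.0, -1.0]]
ft_force: [-0.1, 0.4, 0.4]
grip_width: 0.0512
gripper_force: 0.0
```

```bash
python3 -m jog '[{"linear":[0.01,-0.03,0.1],"roll":0},{"linear":[0,0,0.03],"roll":0},{"linear":[0,0,0],"roll":0},{"linear":[0,0,0],"roll":0}]'; python3 -m jog '[{"linear":[0,0,0],"roll":0},{"linear":[0,0,0],"roll":0},{"linear":[0,0,0],"roll":0},{"linear":[0,0,0],"roll":0},{"linear":[0,0,0],"roll":0},{"linear":[0,0,0],"roll":0}]' -1 70
```

```text
time_s: 9.47
position: [0.5666, -0.0793, 0.0586]
tool_rot: [[-0.972, 0.236, 0.001], [0.236, 0.972, -0.0], [-0.001, -0.0, -1.0]]
ft_force: [0.6, -0.1, 0.1]
grip_width: 0.0512
gripper_force: 0.0
time_s: 9.97
position: [0.5664, -0.0794, 0.058]
tool_rot: [[-0.972, 0.236, -0.0], [0.236, 0.972, -0.0], [0.0, -0.0, -1.0]]
ft_force: [-0.5, -1.3, -1.1]
grip_width: 0.0166
gripper_force: 68.3
```

```bash
python3 -m jog '[{"linear":[0,0,-0.05],"roll":0},{"linear":[0,0,-0.05],"roll":0},{"linear":[0,0,-0.05],"roll":0},{"linear":[0,0,-0.05],"roll":0},{"linear":[0,0,0],"roll":0}]'
```

```text
time_s: 10.38
position: [0.5668, -0.0795, 0.0669]
tool_rot: [[-0.972, 0.236, 0.001], [0.236, 0.972, -0.001], [-0.001, -0.0, -1.0]]
ft_force: [-1.6, -0.7, 1.1]
grip_width: 0.0166
gripper_force: 68.5
```

Run:
```python
from h import *
c=optics.calibration("wrist");np.save("w5T.npy",c["T"]);w=optics.get_image("wrist")[150:330,230:420,::-1]
s=optics.get_image("scene")[165:265,290:390,::-1]
w=cv2.resize(w,(400,380));s=cv2.resize(s,(380,380),interpolation=cv2.INTER_CUBIC)
cv2.imwrite("pics/w5.png",np.hstack([w,s]))
print(env.observe()["ft_force"])
```

```text
[-0.53880162 -0.91976272  0.90360765]
```

View pics/w5.png

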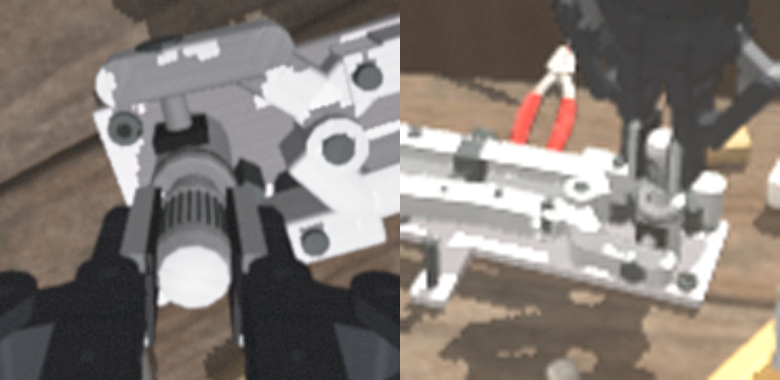

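The crops show the punch head between the fingers and raised, with the sleeve rim's near edge at crop (191,148) and the jaw pad pressed on the sleeve. I'll check the rim height numerically.

Run:
```python
from h import *
c=optics.calibration("wrist");f=200/np.tan(np.radians(c["fov_y"]/2))
def pr(P):
    q=np.linalg.inv(c["T"])@[*P,1];return ((q[:2]/q[2]*f+[c["cx"],c["cy"]])-[230,150])*[400/190,380/180]
for z in(.054,.063):print(z,"rim near",pr((.5539,-.0759,z)),"L",pr((.5634,-.0916,z)),"R",pr((.5696,-.0664,z)))
for z in(.087,.096):print(z,"head",pr((.5665,-.079,z)))
```

```text
0.054 rim near [194.28307308 150.63897082] L [149.15963061 192.69635144] R [238.97797345 193.06210738]
0.063 rim near [194.3350926  162.55575208] L [146.78537611 206.59711958] R [241.43070294 206.98184749]
0.087 head [194.23828388 252.4157408 ]
0.096 head [194.29856816 273.72454281]
```

The sleeve rim is at 54 mm (down and clamped) and the head has risen 9 mm, so I continue the pull.

```bash
python3 -m jog '[{"linear":[0,0,-0.1],"roll":0},{"linear":[0,0,-0.1],"roll":0},{"linear":[0,0,-0.1],"roll":0},{"linear":[0,0,-0.1],"roll":0},{"linear":[0,0,-0.1],"roll":0},{"linear":[0,0,-0.1],"roll":0},{"linear":[0,0,-0.1],"roll":0},{"linear":[0,0,-0.1],"roll":0},{"linear":[0,0,-0.1],"roll":0},{"linear":[0,0,-0.1],"roll":0},{"linear":[0,0,-0.1],"roll":0},{"linear":[0,0,-0.1],"roll":0}]'; python3 -m jog '[{"linear":[0,0,-0.2],"roll":0},{"linear":[0,0,-0.3],"roll":0},{"linear":[0,0,-0.3],"roll":0},{"linear":[0,0,0],"roll":0},{"linear":[0,0,0],"roll":0}]'
```

```text
time_s: 11.48
position: [0.5666, -0.0792, 0.1147]
tool_rot: [[-0.972, 0.236, 0.0], [0.236, 0.972, -0.0], [-0.0, 0.0, -1.0]]
ft_force: [-0.0, 0.1, -1.6]
grip_width: 0.0172
gripper_force: 68.5
time_s: 11.9
position: [0.5667, -0.0793, 0.1467]
tool_rot: [[-0.972, 0.236, 0.001], [0.236, 0.972, -0.0], [-0.001, -0.0, -1.0]]
ft_force: [0.0, 0.4, -1.1]
grip_width: 0.0167
gripper_force: 68.5
```

```bash
python3 -m jog '[{"linear":[0.3,-0.34,0],"roll":0},{"linear":[0.5,-0.56,0],"roll":0},{"linear":[0.5,-0.56,0],"roll":0},{"linear":[0.5,-0.56,0],"roll":0},{"linear":[0.42,-0.5,0],"roll":0},{"linear":[0,0,0],"roll":0},{"linear":[0,0,0],"roll":0},{"linear":[0,0,0],"roll":0}]'
```

```text
time_s: 12.57
position: [0.4567, -0.1562, 0.1459]
tool_rot: [[-0.972, 0.236, -0.0], [0.236, 0.972, 0.0], [0.0, 0.0, -1.0]]
ft_force: [0.3, -0.3, -0.7]
grip_width: 0.0168
gripper_force: 68.6
```

```bash
python3 -m jog '[{"linear":[0,0,0.5],"roll":0},{"linear":[0,0,0.6],"roll":0},{"linear":[0,0,0.3],"roll":0},{"linear":[0,0,0],"roll":0},{"linear":[0,0,0],"roll":0}]';python3 -m jog '[{"linear":[0,0,0.07],"roll":0},{"linear":[0,0,0.07],"roll":0},{"linear":[0,0,0.07],"roll":0},{"linear":[0,0,0],"roll":0},{"linear":[0,0,0],"roll":0}]'
```

```text
time_s: 12.98
position: [0.4569, -0.1558, 0.0899]
tool_rot: [[-0.972, 0.234, -0.001], [0.234, 0.972, 0.001], [0.001, 0.0, -1.0]]
ft_force: [0.6, 0.1, -1.5]
grip_width: 0.017
gripper_force: 68.6
time_s: 13.4
position: [0.4565, -0.1563, 0.0819]
tool_rot: [[-0.972, 0.236, 0.0], [0.236, 0.972, -0.0], [-0.0, -0.0, -1.0]]
ft_force: [0.3, -0.3, -0.8]
grip_width: 0.0168
gripper_force: 68.6
```

```bash
python3 -m jog '[{"linear":[0,0,0.07],"roll":0},{"linear":[0,0,0.07],"roll":0},{"linear":[0,0,0],"roll":0},{"linear":[0,0,0],"roll":0}]'
```

```text
time_s: 13.73
position: [0.4563, -0.1563, 0.0759]
tool_rot: [[-0.972, 0.236, -0.0], [0.236, 0.972, 0.0], [0.0, 0.0, -1.0]]
ft_force: [-0.0, -0.6, -0.5]
grip_width: 0.0167
gripper_force: 68.6
```

```bash
python3 -m jog '[{"linear":[0,0,0.07],"roll":0},{"linear":[0,0,0.07],"roll":0},{"linear":[0,0,0],"roll":0},{"linear":[0,0,0],"roll":0}]'
```

```text
time_s: 14.07
position: [0.4563, -0.1563, 0.0703]
tool_rot: [[-0.972, 0.236, -0.0], [0.236, 0.972, 0.0], [0.0, 0.0, -1.0]]
ft_force: [-0.3, -0.6, -1.0]
grip_width: 0.0168
gripper_force: 68.6
```

Entering freely (about 13 mm deep).

```bash
python3 -m jog '[{"linear":[0,0,0.07],"roll":0},{"linear":[0,0,0.07],"roll":0},{"linear":[0,0,0.05],"roll":0},{"linear":[0,0,0],"roll":0},{"linear":[0,0,0],"roll":0}]'
```

```text
time_s: 14.48
position: [0.4564, -0.1563, 0.0628]
tool_rot: [[-0.972, 0.236, -0.0], [0.236, 0.972, 0.0], [0.0, 0.0, -1.0]]
ft_force: [0.1, 0.7, -1.3]
grip_width: 0.0168
gripper_force: 68.6
```

```bash
python3 -m jog '[{"linear":[0,0,0.05],"roll":0},{"linear":[0,0,0.05],"roll":0},{"linear":[0,0,0],"roll":0},{"linear":[0,0,0],"roll":0}]'
```

```text
time_s: 14.82
position: [0.4564, -0.1563, 0.0588]
tool_rot: [[-0.972, 0.236, -0.0], [0.236, 0.972, 0.0], [0.0, 0.0, -1.0]]
ft_force: [0.8, -0.0, -0.7]
grip_width: 0.0171
gripper_force: 68.6
```

```bash
python3 -m jog '[{"linear":[0,0,0],"roll":0},{"linear":[0,0,0],"roll":0},{"linear":[0,0,0],"roll":0},{"linear":[0,0,0],"roll":0},{"linear":[0,0,-0.3],"roll":0},{"linear":[0,0,-0.7],"roll":0},{"linear":[0,0,-1],"roll":0},{"linear":[0,0,-1],"roll":0},{"linear":[0,0,0],"roll":0},{"linear":[0,0,0],"roll":0}]' 0.1
python3 - <<'E'
from h import *
c=optics.calibration("wrist");f=200/np.tan(np.radians(c["fov_y"]/2))
im=optics.get_image("wrist")[:,:,::-1].copy();cv2.imwrite("pics/w6.png",im)
q=np.linalg.inv(c["T"])@[.457,-.1565,.087,1];print(q[:2]/q[2]*f+[c["cx"],c["cy"]])
t=optics.get_image("top")[:,:,::-1];cv2.imwrite("pics/t6.png",t)
E
```

```text
time_s: 15.65
position: [0.4571, -0.1567, 0.1808]
tool_rot: [[-0.972, 0.235, 0.004], [0.235, 0.972, -0.003], [-0.004, -0.002, -1.0]]
ft_force: [-0.5, -0.6, -1.1]
grip_width: 0.0469
gripper_force: 0.0
[321.93109822 202.90253974]
```

View pics/w6.png

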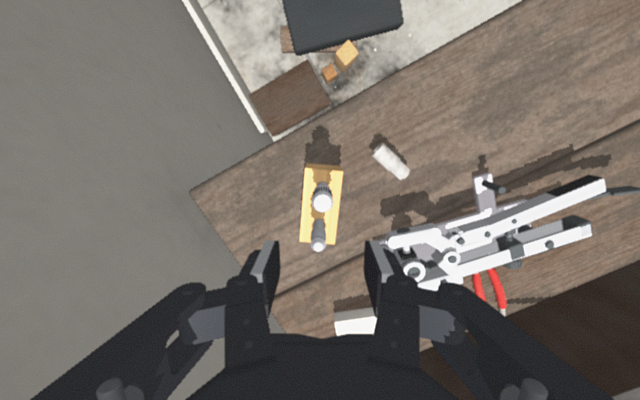

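The wrist view shows the punch upright in the hole at (322,200), with the pliers still locked and the lever end at about (638,190). Now the lever: fingers shut, to its +x side.

```bash
python3 -m jog '[{"linear":[-0.1,0.7,0],"roll":0},{"linear":[-0.1,0.85,0],"roll":0},{"linear":[-0.1,0.85,0],"roll":0},{"linear":[-0.1,0.85,0],"roll":0},{"linear":[-0.1,0.85,0],"roll":0},{"linear":[-0.1,0.85,0],"roll":0},{"linear":[-0.1,0.85,0],"roll":0},{"linear":[-0.1,0.85,0],"roll":0},{"linear":[-0.15,0.85,0],"roll":0},{"linear":[-0.1,0.7,0],"roll":0},{"linear":[0,0,0],"roll":0},{"linear":[0,0,0],"roll":0}]' -1
python3 - <<'E'
from h import *
c=optics.calibration("wrist");f=200/np.tan(np.radians(c["fov_y"]/2))
im=optics.get_image("wrist");cv2.imwrite("pics/w7.png",im[:,:,::-1])
for P in((.534,.171,.045),(.520,.129,.045)):
    q=np.linalg.inv(c["T"])@[*P,1];print(q[:2]/q[2]*f+[c["cx"],c["cy"]])
E
```

```text
time_s: 16.75
position: [0.574, 0.1536, 0.1767]
tool_rot: [[-0.972, 0.233, -0.004], [0.233, 0.972, -0.0], [0.004, -0.001, -1.0]]
ft_force: [0.4, -0.1, 0.1]
grip_width: -0.0001
gripper_force: 0.0
[329.55031419 150.46400756]
[284.21959659 146.46441017]
```

Run:
```python
from h import *
g=cv2.imread("pics/w7.png");print(cv2.cvtColor(g,cv2.COLOR_BGR2GRAY)[136:172:2,276:346:3])
```

```text
[[ 68  70  70  74  86 109 107 116 109 109 114 116 116 122 126 118 112 118
  126 120 121 133 128 124]
 [ 74  96 103 105 109 111 109 115 110 109 114 123 110 123 122 117 111 118
  126 121 125 137 129 116]
 [132 242 207 136 114 114 112 114 106 110 121 125 119 127 116 111 114 122
  118 131 126 129 121 116]
 [248 244 243 224 113 120 127 119 113 117 122 126 134 127 119 112 122 131
  127 123 118 114 112 111]
 [243 242 244 237 116 123 124 124 124 124 128 125 129 123 124 117 129 133
  125 115 115 111 110 107]
 [242 242 241 226 168 131 131 127 122 115 121 125 127 124 129 128 122 125
  125 115 118 111 114 106]
 [242 239 240 238 191 130 123 130 127 117 122 129 120 126 133 133 123 124
  102 118 109 113 108 115]
 [240 241 243 245 159 130 124 126 131 127 137 122 111 107 104  81  70  70
   76 118 107 109 111 117]
 [242 243 243 248 155 132 124 121 104  88  78  69  71  70  85  93 106 112
  121 117 114 114 113 117]
 [242 244 249 175 125 109 101  90  78  87 100 106 118 117 121 124 125 119
  126 124 119 112 111 110]
 [246 238 123  65  89  99 111 123 123 123 126 123 121 125 129 122 128 134
  126 121 120 114 111 109]
 [215  86  83 108 125 128 125 124 121 121 131 129 128 132 135 135 135 137
  132 121 118 113 112 105]
 [ 95 120 128 122 109 121 124 119 128 128 139 135 128 130 131 134 132 134
  127 123 119 111 112 116]
 [128 111  95  82  80 124 125 122 126 124 132 137 132 123 132 141 136 132
  125 122 118 114 122 127]
 [ 81  75  75  81  73 123 130 127 123 119 126 130 133 130 132 137 135 124
  116 115 124 120 132 129]
 [ 73  79  78  85  75 129 124 129 130 123 129 131 127 120 134 131 123 113
  108 118 131 131 131 129]
 [ 75  73  78  79  76 119 122 130 130 123 129 121 132 125 123 118 109 104
  120 127 132 133 126 123]
 [ 71  73  80  81  76 122 126 132 129 130 121 125 124 117 118 109 108 115
  124 126 131 129 125 121]]
```

The lever end lies at (330,150) exactly where predicted. Descending.

```bash
python3 -m jog '[{"linear":[0,0,0.6],"roll":0},{"linear":[0,0,1],"roll":0},{"linear":[0,0,1],"roll":0},{"linear":[0,0,0.8],"roll":0},{"linear":[0,0,0.3],"roll":0},{"linear":[0,0,0.1],"roll":0},{"linear":[0,0,0],"roll":0},{"linear":[0,0,0],"roll":0}]'
```

```text
time_s: 17.47
position: [0.575, 0.1519, 0.0278]
tool_rot: [[-0.972, 0.236, 0.001], [0.236, 0.972, 0.0], [-0.001, 0.0, -1.0]]
ft_force: [0.4, -0.6, 0.3]
grip_width: 0.0002
gripper_force: 0.0
```

```bash
python3 -m jog '[{"linear":[0.14,-0.04,0.05],"roll":0},{"linear":[0.14,-0.04,0.05],"roll":0},{"linear":[0.14,-0.04,0],"roll":0},{"linear":[0.14,-0.04,0],"roll":0},{"linear":[0,0,0],"roll":0}]'; python3 -m jog '[{"linear":[0.12,-0.02,0],"roll":0},{"linear":[0.12,-0.02,0],"roll":0},{"linear":[0.12,-0.02,0],"roll":0},{"linear":[0.12,-0.02,0],"roll":0},{"linear":[0,0,0],"roll":0}]'
```

```text
time_s: 17.88
position: [0.5499, 0.1517, 0.0233]
tool_rot: [[-0.972, 0.235, -0.001], [0.235, 0.972, -0.0], [0.001, -0.0, -1.0]]
ft_force: [-0.4, -0.7, -0.4]
grip_width: 0.0
gripper_force: 0.0
time_s: 18.3
position: [0.5308, 0.1532, 0.0229]
tool_rot: [[-0.972, 0.235, -0.001], [0.235, 0.972, -0.0], [0.001, -0.0, -1.0]]
ft_force: [-0.2, -0.0, 0.1]
grip_width: 0.0002
gripper_force: 0.1
```

```bash
python3 -m jog '[{"linear":[0.1,-0.02,0],"roll":0},{"linear":[0.1,-0.02,0],"roll":0},{"linear":[0.1,-0.02,0],"roll":0},{"linear":[0,0,0],"roll":0}]'; python3 -m jog '[{"linear":[0.1,-0.02,0],"roll":0},{"linear":[0.1,-0.02,0],"roll":0},{"linear":[0.1,-0.02,0],"roll":0},{"linear":[0,0,0],"roll":0}]'
python3 - <<'E'
from h import *
g=optics.get_image("top");cv2.imwrite("pics/t8.png",g[:,:,::-1]);c=optics.get_image("scene");cv2.imwrite("pics/s8.png",c[:,:,::-1])
a=cv2.imread("pics/top0.png").astype(int);d=np.abs(a-g[:,:,::-1]).max(2)
print("jaw region diff vs start (open):",d[180:210,325:360].mean())
t2=None
E
```

```text
time_s: 18.63
position: [0.5187, 0.1536, 0.0229]
tool_rot: [[-0.972, 0.235, -0.001], [0.235, 0.972, -0.0], [0.001, -0.0, -1.0]]
ft_force: [0.4, 1.3, 0.6]
grip_width: -0.0001
gripper_force: 0.2
time_s: 18.97
position: [0.5064, 0.1541, 0.0229]
tool_rot: [[-0.972, 0.235, -0.001], [0.235, 0.972, 0.0], [0.001, -0.0, -1.0]]
ft_force: [0.6, 1.3, -0.3]
grip_width: 0.0003
gripper_force: 0.1
jaw region diff vs start (open): 58.195238095238096
```

Run:
```python
import cv2,numpy as np
r=lambda n:cv2.cvtColor(cv2.imread(n),cv2.COLOR_BGR2GRAY).astype(int)[185:208,322:362]
a,b,c=r("pics/top0.png"),r("pics/t6.png"),r("pics/t8.png")
print("vs open",abs(c-a).mean(),"vs locked",abs(c-b).mean(),"open-locked",abs(a-b).mean())
print(c[::2,::2])
```

```text
vs open 58.96739130434783 vs locked 3.2978260869565217 open-locked 60.426086956521736
[[142 194 136 128 149 241 160 159 157 156 157 122  30  88 106  41 156 106
   64 108]
 [240 241 247 247 246 240 240 188 158 157 156 155 155 210 228 150 157 142
  106 234]
 [123 111 236 246 239 239 239 241 200 158 158 158 158 198 231 140 210 227
  163  83]
 [115 153 239 129 234 238 240 245 241 244 241 242 243 243 242 242 243 239
  240 151]
 [241 229 119 157 132 160 241 240 244 240 240 239 240 240 239 239 247 243
  238 159]
 [190 138 144 102  84 108 239 240 240 238 237 236 236 235 235 237 233 230
  192 116]
 [ 74  70  67  54  52  84 231 237 233 209 177 142 111  84  84  72  95 113
  120 123]
 [ 61  51  58  64  71 114 121 111 111 109  65  69  70  74  76 117 132 124
  112 104]
 [ 60  62  67  66  74  73 112 113 116 114  72  68  73  74  75 124 116 112
  110 109]
 [ 71  70  72  73  69  67  74  74 111 126 119  85  74  75 102  76  68 101
  109 115]
 [ 64  65  66  68  68  70  70  72  73  76  73  71  62  60  66  65  73  71
  109 114]
 [ 70  69  69  76  72  77  76  75  74  70  65  63  63  64  67  72  73  69
  111 117]]
```

```bash
python3 -m jog '[{"linear":[0.1,-0.02,0],"roll":0},{"linear":[0.1,-0.02,0],"roll":0},{"linear":[0,0,0],"roll":0},{"linear":[0,0,0],"roll":0}]'
python3 - <<'E'
from h import *
g=optics.get_image("top");cv2.imwrite("pics/t9.png",g[:,:,::-1])
r=lambda n:cv2.cvtColor(cv2.imread(n),cv2.COLOR_BGR2GRAY).astype(int)[185:208,322:362]
a,b,c=r("pics/top0.png"),r("pics/t6.png"),r("pics/t9.png")
print("vs open",abs(c-a).mean(),"vs locked",abs(c-b).mean())
E
```

```text
time_s: 19.4
position: [0.4989, 0.1543, 0.0229]
tool_rot: [[-0.972, 0.236, -0.0], [0.236, 0.972, -0.0], [0.0, -0.0, -1.0]]
ft_force: [0.4, 0.5, -0.9]
grip_width: 0.0
gripper_force: 0.0
vs open 42.10978260869565 vs locked 33.59021739130435
```

It released. Retreating upward and away, then checking it sprung open.

```bash
python3 -m jog '[{"linear":[-0.4,0.1,0],"roll":0},{"linear":[0,0.2,-0.6],"roll":0},{"linear":[0,0.3,-1],"roll":0},{"linear":[0,0.3,-1],"roll":0},{"linear":[0,0.5,-0.8],"roll":0},{"linear":[0,0.9,0],"roll":0},{"linear":[0,0.9,0],"roll":0},{"linear":[0,0.9,0],"roll":0},{"linear":[0,0.9,0],"roll":0},{"linear":[0,0,0],"roll":0},{"linear":[0,0,0],"roll":0},{"linear":[0,0,0],"roll":0}]'
python3 - <<'E'
from h import *
g=optics.get_image("top");cv2.imwrite("pics/t10.png",g[:,:,::-1])
G=lambda n:cv2.cvtColor(cv2.imread(n),cv2.COLOR_BGR2GRAY).astype(int)
a,b,c=G("pics/top0.png"),G("pics/t6.png"),G("pics/t10.png")
for n,(y0,y1,x0,x1) in dict(jaw=(185,208,322,362),handle=(200,250,260,320),lever=(235,260,248,275),sleeve=(165,195,335,362),block=(190,240,378,410),wedge=(120,150,325,352),steel=(110,150,355,395)).items():
    q=lambda u,v:round(abs(u[y0:y1,x0:x1]-v[y0:y1,x0:x1]).mean(),1)
    print(n,"vs start",q(c,a),"vs locked",q(c,b))
m=(c[166:196,335:362]);print(m[::2,::2])
E
```

```text
time_s: 20.45
position: [0.5617, 0.3445, 0.1584]
tool_rot: [[-0.972, 0.235, -0.001], [0.235, 0.972, -0.001], [0.001, -0.001, -1.0]]
ft_force: [0.8, -0.0, 0.7]
grip_width: -0.0005
gripper_force: 0.0
jaw vs start 8.1 vs locked 56.6
handle vs start 6.5 vs locked 42.3
lever vs start 7.2 vs locked 18.1
sleeve vs start 18.8 vs locked 28.5
block vs start 14.4 vs locked 74.1
wedge vs start 7.7 vs locked 5.2
steel vs start 5.3 vs locked 4.0
[[240 240 240 239 238 238 239 239 218 167 104  98 105 107]
 [238 238 240 220 169 112 106 113 114 103 181 241 145 108]
 [114 106 105 113 113  80 136 128 114 112 124 243 162 114]
 [143 132 138 114 138 240 238 239 240 127 115 128 202 123]
 [159 162 117 113 233 165  70 106 228 243  49 238 243 113]
 [164 110  79  77 236 166 113 112  97 242 149 239 243 123]
 [156 162  86 106 233 200 114 114 238 213 155 239 243 164]
 [158 161 159 132  84 234 240 240 236 143 158 238 243 191]
 [162 162 160 143 116 105  98  88  97 149 157 137 149 242]
 [158 160 162 160 122 115 112 105 110 160 109  76  84 237]
 [238 160 159 161 159 131 113 132 160 159 120 109 117 238]
 [243 194 160 161 138  64  87 133 160 161 238 196 168 138]
 [243 199 160 160 100  39  52  63  99 100  84  78  75  73]
 [201 244 198 157  96 215 147  57  67  75  75  71 109 109]
 [237  85  74  71  71 222 225  74  74 118 118 113 119 113]]
```

Run:
```python
from h import *
p=pl("top",(348.4,176),.054);print("sleeve",p,"d to jaw_v",np.hypot(p[0]-.5653,p[1]+.0799))
print(env.close_job())
```

```text
sleeve [ 0.56497173 -0.07944743  0.054     ] d to jaw_v 0.0005590952838631584
the job is handed in; nothing more can be done
None
```

The job is handed in at about 20 s of the 72 s allowed; the judge returned no verdict. The pliers were locked, the punch pulled with the sleeve held and stood in the empty hole. The release lever then sprang the pliers open, and the last top picture shows the sleeve upright about 1 mm from its place, with nothing else moved.

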